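Find the loaded tool case and lay it in the tray

ROBOT

A 7-joint arm with a two-finger parallel gripper is mounted at the origin on the work surface. World frame = base frame: x ahead of the robot, y to its left, z up, the work surface at z = 0. Lengths are in m, angles in rad, forces in N, time in s.
With the tool pointing down it reaches from about 0.35 to 0.9 m from the base axis. Payload 7.2 kg.
Tool frame: the origin (TCP) lies at the very end of the fingers, on their centre line; the grasp point (between the pads) lies 19 mm behind it; x points along the fingers, y is the direction in which the jaws open and shut, and the axes are right-handed (so a half turn about x gives the same grasp; the last joint's range is limited). The gripper opens to 88 mm and grips with 3 to 60 N. Pads are 20 mm wide; open, the fingers measure 115 mm over their backs; the gripper's body (75 mm by 178 mm) begins 61 mm behind the grasp point.
Start: joints at [1.115, 0.411, -0.013, 1.596, 0.006, 1.134, -0.082], TCP at [0.236, -0.579, 0.196] pointing down, gripper open.
Joint ranges: [-2.95, 2.95], [-0.29, 1.99], [-1.47, 1.44], [0.14, 2.54], [-1.03, 4.17], [0.13, 1.85], [-2.86, 2.86]. Speed limits (rad/s): [2.39, 2.39, 3.01, 3.01, 3.14, 3.14, 3.14].

INTERFACE

Orientations are given as a rotation vector (axis times angle).
In Python, from cell import monitor, viewer, order gives the robot as it stands. The module is installed in compiled form; this text tells all that it offers.
- The arm moves only by the tool apply_moves, never from a script. Its arguments are lists of equal length, an entry for each row: "grip": the opening, from 0 (shut) to 1 (fully open); "translation": the shift along the tool's x, y, z scaled (see below), a list of three; "rot": the turn, a rotation vector about the tool's x, y, z scaled (see below), a list of three. A call has 1 to 12 rows; each row shifts and turns the commanded pose from where the row before left it, along the tool's axes as they then stand; what a row does not reach is not made up. The controller multiplies each number of a shift by 0.02 m and each number of a turn by 6 degrees. A row lasts 1/12 s, in which the tool goes at most 41.7 mm and 7.16 degrees, less where a joint would pass 70% of its speed; a pose out of reach is approached as far as the arm can. A call with a number of a shift or a turn outside -1 to 1 is refused whole. A call with a gripper value outside its range is refused whole. The fingers move at their own pace and stop on an object; the grip force is fixed at half the most. Time passes only in rows, so rows that do not move let the fingers close. It gives the time, the measured TCP pose, the force and the opening at its end, in the units of the state.
- monitor.observe(): the state, without advancing time (a new reading comes with each control period).
- viewer.snapshot(name): name is "scene" or "top"; returns a dict with "image" (400x640x3 uint8, red, green, blue), "depth" (400x640 float32, m along the optical axis (not along the pixel's ray), 0 where there is no reading), "mtx" (3x3 intrinsics, pixels), "k1" (the pictures are not rectified: a ray, as slopes to the right and down, at radius r is drawn at 1 + k1 r^2 times it, then the intrinsics apply), "R" (3x3) and "t" (3): a world point X has camera coordinates R X + t. Camera axes: x right, y down, z forward; pixel columns grow to the right and rows downward; lengths in m; the calibration is good to about 2 mm. A picture is of the moment at which its call begins.
- order.job_done(): hands the job in, once; it reports no verdict.
The state is a dict: "clock": time; "joint_positions": joint angles; "dq": joint speeds; "tau": joint torques, N m; "position": TCP position; "tool_rot": TCP orientation; "wrist_force": force on the tool from outside, world axes, zero at the start; "wrist_torque": the same for the moment, N m; "opening": opening from 0.0 (shut) to 1.0 (fully open).
Only numpy, scipy, OpenCV 4.12 (cv2) and the standard library are available. Lean on these libraries where they do the work, as an engineer would, in place of code of your own. Each camera call takes 0.05 s, during which the arm holds its last target. There are 200 camera calls.

TASK

One of the three closed blue tool cases in the rack is loaded and clearly heavier: lift them to feel which, leaving the empty ones standing in their own slots. Lean the loaded case in the green V-shaped rest with its handle side facing up and let go, then take it again by the handle and lay it flat in the yellow tray, handle up. Drop nothing, and leave the screwdriver, wrench and oil bottle where they are.

Things in the scene. Friction and masses are not known exactly. Their poses are not given: they have to be found in the camera images.
- case_a_center (a point): one of three look-alike closed blue steel tool cases, 140 (own x) x 40 (own y) x 100 mm (own z), standing on a long edge in a rack slot, own z up; this point is the centre of the box. The +y face is the lid, with a bar handle. It does not open. Two cases are empty (about 0.3 kg), one is loaded (about 0.75 kg): which one can only be felt
- case_b_center (a point): another of three look-alike closed blue steel tool cases, 140 (own x) x 40 (own y) x 100 mm (own z), standing on a long edge in a rack slot, own z up; this point is the centre of the box. The +y face is the lid, with a bar handle. It does not open. Two cases are empty (about 0.3 kg), one is loaded (about 0.75 kg): which one can only be felt
- case_c_center (a point): another of three look-alike closed blue steel tool cases, 140 (own x) x 40 (own y) x 100 mm (own z), standing on a long edge in a rack slot, own z up; this point is the centre of the box. The +y face is the lid, with a bar handle. It does not open. Two cases are empty (about 0.3 kg), one is loaded (about 0.75 kg): which one can only be felt
- case_a_handle (a point): middle of the black bar handle on the lid of case a: a 14 x 14 mm square bar, 70 mm long along the case's x, its middle 50 mm from the case's centre along the case's +y, so 30 mm off the lid face with a 23 mm gap beneath; a post at each end (own x +-30 mm); axes as the case's
- case_b_handle (a point): middle of the black bar handle on the lid of case b: a 14 x 14 mm square bar, 70 mm long along the case's x, its middle 50 mm from the case's centre along the case's +y, so 30 mm off the lid face with a 23 mm gap beneath; a post at each end (own x +-30 mm); axes as the case's
- case_c_handle (a point): middle of the black bar handle on the lid of case c: a 14 x 14 mm square bar, 70 mm long along the case's x, its middle 50 mm from the case's centre along the case's +y, so 30 mm off the lid face with a 23 mm gap beneath; a post at each end (own x +-30 mm); axes as the case's
- rack: low fixed grey rack, 166 (x) x 270 (y) mm, origin under its centre; its 6 mm thick base has three slots along its x, at y = -100, 0 and +100 mm, each between two rails 20 mm high over the bench; a slot is 48 mm wide, 154 mm long. The cases stand on the base, lids and handles to the rack's +y
- rest_valley (a point): fixed green V-shaped rest, 130 mm long; this point is the middle of the bottom line of the V, 18 mm above the bench; the line runs along its x. A flat face rises from it at 45 degrees towards -y (52 mm up the slope) and a ledge at 45 degrees towards +y (34 mm), both 120 mm wide in x, at right angles to each other
- rest_seat (a point): where the centre of a case is when it leans in the green V rest: its back on the sloping face, the long edge it stood on in the rack down on the ledge, its x along the V, its lid facing up and to the rest's +y at 45 degrees. 21 mm to -y of the bottom line of the V and 67 mm above the bench; axes as the rest's
- tray: the yellow tray itself, origin under its centre (see tray_in)
- rest: the green V rest itself, origin on the bench under the bottom line of the V (see rest_valley)
- tray_in (a point): fixed shallow yellow tray, 190 (x) x 150 (y) mm outside, 180 x 140 mm inside; this point is the centre of the inner floor, 5 mm above the bench; walls rise 13 mm above the floor
- screwdriver_grip (a point): loose screwdriver with orange handle, 180 mm long, lying on the bench; this point is on its handle. A bystander
- wrench_grip (a point): loose steel wrench, 170 mm long, lying on the bench; this point is on its handle. A bystander
- oil_center (a point): loose white oil bottle with red cap, 56 mm in diameter, 130 mm tall, standing; this point is half-way up. A bystander

How it is judged:
On the way, in this order (a step that is already met when the one before it is completed fails the run):
1. the loaded case leans in the V rest, handle side up, let go (((x of case_a_center in the frame of rest_seat between -0.03 and 0.03 m and y of case_a_center in the frame of rest_seat between -0.012 and 0.012 m and z of case_a_center in the frame of rest_seat between -0.01 and 0.01 m and angle between case_a_center's own y axis and vertical between 0.6 and 1 rad and contact force between the fingers and case_a below 0.3 N and contact force between case_a and rest above 5.5 N) or (x of case_b_center in the frame of rest_seat between -0.03 and 0.03 m and y of case_b_center in the frame of rest_seat between -0.012 and 0.012 m and z of case_b_center in the frame of rest_seat between -0.01 and 0.01 m and angle between case_b_center's own y axis and vertical between 0.6 and 1 rad and contact force between the fingers and case_b below 0.3 N and contact force between case_b and rest above 5.5 N) or (x of case_c_center in the frame of rest_seat between -0.03 and 0.03 m and y of case_c_center in the frame of rest_seat between -0.012 and 0.012 m and z of case_c_center in the frame of rest_seat between -0.01 and 0.01 m and angle between case_c_center's own y axis and vertical between 0.6 and 1 rad and contact force between the fingers and case_c below 0.3 N and contact force between case_c and rest above 5.5 N))), for 0.3 s.
2. the case is taken up again from the rest, handle side up (((distance between case_a_center and rest_seat above 0.06 m and angle between case_a_center's own y axis and vertical below 1.1 rad and contact force between the fingers and case_a above 0.5 N) or (distance between case_b_center and rest_seat above 0.06 m and angle between case_b_center's own y axis and vertical below 1.1 rad and contact force between the fingers and case_b above 0.5 N) or (distance between case_c_center and rest_seat above 0.06 m and angle between case_c_center's own y axis and vertical below 1.1 rad and contact force between the fingers and case_c above 0.5 N))), for 0.1 s.
At the end, for the whole second after the job is handed in: the loaded case (it weighs over 5 N on the tray) lies flat (within 4 degrees) at rest on the tray's floor, handle up, its centre within 30 mm of the tray's centre along both tray axes; both empty cases stand upright within 20 mm of where they started (((x of case_a_center in the frame of tray_in between -0.03 and 0.03 m and y of case_a_center in the frame of tray_in between -0.03 and 0.03 m and z of case_a_center in the frame of tray_in below 0.025 m and angle between case_a_center's own y axis and vertical below 0.07 rad and linear speed of case_a below 0.02 m/s and contact force between case_a and tray above 5 N and distance of each of case_b_center, case_c_center from where it was at the start of the episode below 0.02 m and angle between each of case_b_center, case_c_center's own z axis and vertical below 0.1 rad) or (x of case_b_center in the frame of tray_in between -0.03 and 0.03 m and y of case_b_center in the frame of tray_in between -0.03 and 0.03 m and z of case_b_center in the frame of tray_in below 0.025 m and angle between case_b_center's own y axis and vertical below 0.07 rad and linear speed of case_b below 0.02 m/s and contact force between case_b and tray above 5 N and distance of each of case_a_center, case_c_center from where it was at the start of the episode below 0.02 m and angle between each of case_a_center, case_c_center's own z axis and vertical below 0.1 rad) or (x of case_c_center in the frame of tray_in between -0.03 and 0.03 m and y of case_c_center in the frame of tray_in between -0.03 and 0.03 m and z of case_c_center in the frame of tray_in below 0.025 m and angle between case_c_center's own y axis and vertical below 0.07 rad and linear speed of case_c below 0.02 m/s and contact force between case_c and tray above 5 N and distance of each of case_a_center, case_b_center from where it was at the start of the episode below 0.02 m and angle between each of case_a_center, case_b_center's own z axis and vertical below 0.1 rad))); the robot touches nothing.
It fails at once if a case was dropped or fell over (over 0.5 m/s and not held) ((contact force between the fingers and case_a below 0.05 N and linear speed of case_a above 0.5 m/s) or (contact force between the fingers and case_b below 0.05 N and linear speed of case_b above 0.5 m/s) or (contact force between the fingers and case_c below 0.05 N and linear speed of case_c above 0.5 m/s)).
It fails at once if the screwdriver was knocked more than 40 mm away (distance of screwdriver_grip from where it was at the start of the episode above 0.04 m).
It fails at once if the wrench was knocked more than 40 mm away (distance of wrench_grip from where it was at the start of the episode above 0.04 m).
It fails at once if the oil bottle was knocked more than 40 mm away (distance of oil_center from where it was at the start of the episode above 0.04 m).
It also fails if it takes over 72 s, if anything falls off the work surface, if the arm or the gripper's body presses on something with over 40 N, if the wrist force passes 120 N, or if a joint passes its speed limit or range.

## Working session

There is one attempt and no reset: what is moved stays moved. The work goes in short steps, Python scripts to look and compute and a tool call to move; the robot and the scene stay as the last step left them, time stands still between calls to the robot, and variables do not carry over. Pictures are saved under pics/ and viewed, about 8 in all and at most 12, crops included, and the job is handed in when it is done.

Besides the shell and the picture viewer there is one more tool, called as a command line: name --argument value ..., lists and objects as JSON in quotes. apply_moves: Moves the arm, as the interface text tells. Its arguments: {"type":"object","properties":{"grip":{"type":"array","items":{"type":"number"}},"translation":{"type":"array","items":{"type":"array","items":{"type":"number","minimum":-1,"maximum":1}}},"rot":{"type":"array","items":{"type":"array","items":{"type":"number","minimum":-1,"maximum":1}}}},"required":["grip","translation","rot"]}

```bash
mkdir -p pics; cat > h.py <<'E'
import numpy as np,cv2
from cell import monitor,viewer,order
from scipy.spatial.transform import Rotation as Ro
def snap(n,f=None):
    s=viewer.snapshot(n)
    if f: cv2.imwrite('pics/'+f,s['image'][:,:,::-1])
    return s
def cloud(s):
    h,w=s['depth'].shape;u,v=np.meshgrid(np.arange(w),np.arange(h))
    K=s['mtx'];k=s['k1']
    p=cv2.undistortPoints(np.stack([u,v],-1).reshape(-1,1,2).astype(float),K,np.array([k,0,0,0.])).reshape(h,w,2)
    z=s['depth'];P=np.stack([p[...,0]*z,p[...,1]*z,z],-1)
    W=(P-s['t'])@s['R'];W[z<=0]=np.nan
    return W
E
python3 - <<'E'
from h import *
o=monitor.observe();print(o)
for n in('top','scene'):
    s=snap(n,n+'0.png');np.savez(n+'0.npz',W=cloud(s),im=s['image']);print(n,-s['R'].T@s['t'],s['R'],s['mtx'],s['k1'])
E
```

```text
{'clock': 0.0, 'joint_positions': array([ 1.11478726,  0.41188529, -0.01273348,  1.59705831,  0.00559738,
        1.13430421, -0.08221185]), 'dq': array([-0.00166817, -0.00153131,  0.00091973, -0.00135192, -0.00040684,
       -0.00047716, -0.00015412]), 'tau': array([-4.16476578e-04, -5.87953556e+01,  6.41391445e-01, -2.91076827e+01,
       -5.38636185e-02,  1.83973380e-02,  1.94902864e-04]), 'position': array([ 0.23610781, -0.57807891,  0.19491227]), 'tool_rot': array([ 2.00906026,  0.39624219, -2.00990752]), 'wrist_force': array([ 0.11357908,  0.28536724, -0.33477627]), 'wrist_torque': array([ 0.02358327, -0.01676356,  0.06965049]), 'opening': 1.0023354719034818}
top [0.53609662 0.01000137 1.253742  ] [[-0.01114697 -0.99983256 -0.01451175]
 [-0.99876475  0.0118355  -0.04825861]
 [ 0.04842228  0.01395588 -0.99872945]] [[512.65482872   0.         317.16253591]
 [  0.         512.65482872 199.01748086]
 [  0.           0.           1.        ]] 0.0009487439160208305
scene [1.39092256 0.33989448 1.16642442] [[-0.38814366  0.92148248  0.01464726]
 [ 0.72728905  0.31603027 -0.60924175]
 [-0.56603458 -0.22582053 -0.79284926]] [[506.90315009   0.         315.61391608]
 [  0.         506.90315009 195.34531763]
 [  0.           0.           1.        ]] -0.1292153066450845
```

View pics/top0.png

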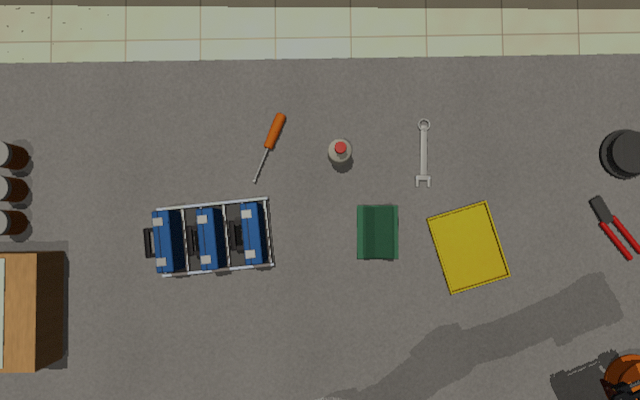

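View pics/scene0.png

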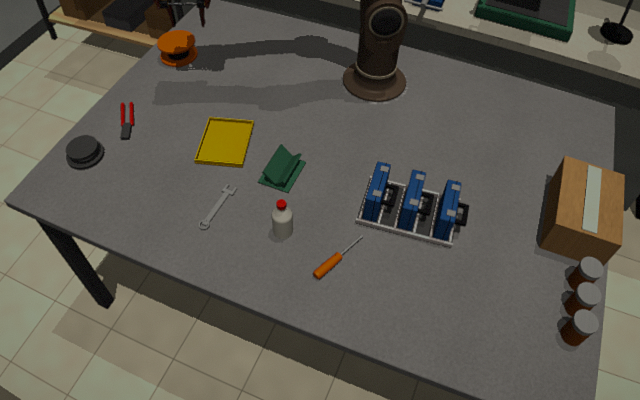

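The top view shows the rack at about (210,238), with the case handles to the left (+y). The rest is at (378,232), the tray at (468,247), and the bystanders lie above (farther in x). The scene view agrees. Next I measure the poses.

```bash
python3 - <<'E'
from h import *
d=np.load('top0.npz');W=d['W'];im=d['im'];hsv=cv2.cvtColor(im,cv2.COLOR_RGB2HSV)
H,S,V=[hsv[...,i].astype(int) for i in range(3)]
def rect(m,name):
    p=W[m];r=cv2.minAreaRect((p[:,:2]*1000).astype(np.float32));print(name,len(p),[np.round(x,1) for x in r],'z',np.round(np.nanpercentile(p[:,2],[2,50,98]),4))
blue=(H>100)&(H<125)&(S>110)
v,u=np.mgrid[:400,:640]
reg=(u>140)&(u<280)&(v>190)&(v<285)
top=reg&(W[...,2]>0.098)
n,l,st,c=cv2.connectedComponentsWithStats(top.astype(np.uint8))
for i in range(1,n):
    if st[i,4]>100: rect(l==i,'top%d'%i)
hd=reg&(W[...,2]>0.04)&(W[...,2]<0.09)&(V<60)
n,l,st,c=cv2.connectedComponentsWithStats(hd.astype(np.uint8))
for i in range(1,n):
    if st[i,4]>20: rect(l==i,'handle%d'%i)
rk=(u>130)&(u<290)&(v>185)&(v<290)&(W[...,2]>0.014)&(W[...,2]<0.026)
rect(rk,'rails')
y=(H>20)&(H<35)&(S>150)&(u>400)&(u<530)&(v>180)&(v<310); rect(y,'tray')
g=(H>60)&(H<95)&(S>80)&(u>340)&(u<420)&(v>180)&(v<290); rect(g,'rest')
print('rest profile along row 232'); 
for uu in range(354,402,2): print(uu,np.round(np.median(W[222:243,uu],axis=0),4))
ridge=g&(W[...,2]>0.045);rect(ridge,'ridge')
# rest: fit plane of big face and ledge
E
```

```text
top1 1115 [array([515.8, 175.1]), array([139.8,  41.1]), np.float64(5.5)] z [0.1008 0.1062 0.1114]
top2 1118 [array([504.5, 273.9]), array([140. ,  40.9]), np.float64(5.2)] z [0.1011 0.1065 0.1116]
top3 1140 [array([500.3, 374.3]), array([139.7,  42.5]), np.float64(5.1)] z [0.1006 0.1065 0.1113]
handle1 154 [array([518. , 155.3]), array([135.9,   1.9]), np.float64(5.4)] z [0.0414 0.065  0.0881]
handle2 260 [array([507.1, 254.7]), array([136.8,   2.7]), np.float64(5.7)] z [0.0416 0.0657 0.089 ]
handle3 368 [array([501.7, 354.6]), array([138. ,   4.2]), np.float64(4.7)] z [0.0414 0.0663 0.0891]
handle4 246 [array([511.6, 217.6]), array([69.9, 29.6]), np.float64(6.1)] z [0.0549 0.0626 0.0676]
handle5 234 [array([500.5, 319.1]), array([69.2, 25.1]), np.float64(4.2)] z [0.0541 0.063  0.0676]
handle6 204 [array([496.8, 420.9]), array([66.9, 23. ]), np.float64(6.4)] z [0.057  0.063  0.0678]
rails 1276 [array([507.7, 274.9]), array([166.4, 270. ]), np.float64(5.4)] z [0.0146 0.02   0.0252]
tray 5012 [array([ 476.8, -333. ]), array([189.7, 148.7]), np.float64(16.9)] z [-0.0003  0.0053  0.0195
[... 233 characters left out ...]
.5152 -0.0756  0.0065]
362 [ 0.5152 -0.0805  0.0058]
364 [ 0.5156 -0.0827  0.0393]
366 [ 0.5157 -0.0874  0.0403]
368 [ 0.5156 -0.0926  0.0353]
370 [ 0.5154 -0.0978  0.0287]
372 [ 0.5152 -0.1031  0.0239]
374 [ 0.5151 -0.1083  0.0188]
376 [ 0.5151 -0.1129  0.0211]
378 [ 0.5151 -0.1172  0.0262]
380 [ 0.5151 -0.1214  0.0299]
382 [ 0.5152 -0.1258  0.034 ]
384 [ 0.5152 -0.13    0.0373]
386 [ 0.5152 -0.1341  0.043 ]
388 [ 0.5152 -0.1384  0.0467]
390 [ 0.5152 -0.1425  0.0507]
392 [ 0.5152 -0.1468  0.0548]
394 [ 0.5151 -0.1522  0.0478]
396 [ 0.5143 -0.1627  0.0065]
398 [nan nan nan]
400 [nan nan nan]
ridge 356 [array([ 514.5, -118.5]), array([ 67.8, 119.5]), np.float64(89.1)] z [0.0452 0.0504 0.0568]
```

```bash
cat >> h.py <<'E'
def toolR(yaw,tilt=0.):
    # columns tool axes; base: tool x down, y(jaws) along world +y ; then tilt about world x, then yaw about z
    B=np.array([[0,0,1.],[0,1,0],[-1,0,0]])
    return Ro.from_euler('z',yaw,degrees=True)*Ro.from_euler('x',tilt,degrees=True)*Ro.from_matrix(B)
def plan(pos,R,flip=None):
    """shift in 20mm units along current tool axes, and turn in 6deg units"""
    o=monitor.observe();C=Ro.from_rotvec(o['tool_rot']);
    best=None
    for f in (0,np.pi):
        Rt=R*Ro.from_rotvec([f,0,0]);rv=(C.inv()*Rt).as_rotvec()
        if best is None or np.linalg.norm(rv)<np.linalg.norm(best): best=rv
    print('t',round(o['clock'],2),'pos',np.round(o['position'],4),'q',np.round(o['joint_positions'],2),'F',np.round(o['wrist_force'],2),'T',np.round(o['wrist_torque'],2),'op',round(o['opening'],3))
    print('axes x,y,z',np.round(C.as_matrix().T,3).tolist())
    print('shift units(current axes)',np.round(C.inv().apply(np.array(pos)-o['position'])/.02,2),'turn units',np.round(np.degrees(best)/6,2))
E
python3 - <<'E'
from h import *
d=np.load('top0.npz');W=d['W']
def fit(y0,y1):
    m=(abs(W[...,0]-.515)<.05)&(W[...,1]>y0)&(W[...,1]<y1)&(W[...,2]>.019);m[:, :340]=0
    p=W[m];a,*_=np.linalg.lstsq(np.c_[p[:,:2],np.ones(len(p))],p[:,2],rcond=None);return a,len(p)
a,n=fit(-.146,-.115);b,m=fit(-.105,-.088);print(a,n,b,m)
# valley line
for x in(.465,.515,.565):
    # a0x+a1y+a2=b0x+b1y+b2
    y=((b[0]-a[0])*x+b[2]-a[2])/(a[1]-b[1]);print(x,y,a[0]*x+a[1]*y+a[2])
yy=(W[...,2]>.012)&(W[...,2]<.06)&(W[...,1]<-.07)&(W[...,1]>-.16)&(abs(W[...,0]-.515)<.1)
r=cv2.minAreaRect((W[yy][:,:2]*1000).astype(np.float32));print(r)
plan([.504,.274,.2],toolR(5.4))
E
```

```text
[-0.01158049 -0.99795372 -0.08570461] 621 [0.00531016 1.01265942 0.12617997] 265
0.465 -0.10928941192529172 0.017976237155089503
0.515 -0.10970944908041243 0.017816390512212912
0.565 -0.11012948623553315 0.017656543869336322
((514.6843872070312, -115.17916870117188), (75.16703033447266, 119.80592346191406), 89.13384246826172)
t 0.1 pos [ 0.2361 -0.5781  0.195 ] q [ 1.11  0.41 -0.01  1.6   0.01  1.13 -0.08] F [ 0.82 -0.27  0.55] T [-0.01 -0.   -0.03] op 0.996
axes x,y,z [[-0.001, 0.001, -1.0], [0.378, -0.926, -0.001], [-0.926, -0.378, 0.0]]
shift units(current axes) [ -0.2  -34.38 -28.51] turn units [2.8  0.   0.01]
```

apply_moves --grip '[1,1,1,1,1,1,1,1,1,1,1,1]' --translation '[[-0.12,-0.61,-0.88],[-0.12,-0.61,-0.88],[-0.12,-0.61,-0.88],[-0.12,-0.61,-0.88],[-0.12,-0.61,-0.88],[-0.12,-0.61,-0.88],[-0.12,-0.61,-0.88],[-0.12,-0.61,-0.88],[-0.12,-0.61,-0.88],[-0.12,-0.61,-0.88],[-0.12,-0.61,-0.88],[-0.12,-0.61,-0.88]]' --rot '[[0,0,0],[0,0,0],[0,0,0],[0,0,0],[0,0,0],[0,0,0],[0,0,0],[0,0,0],[0,0,0],[0,0,0],[0,0,0],[0,0,0]]'

```text
clock: 1.1
position: [0.3767, -0.3621, 0.2244]
tool_rot: [2.009, 0.395, -2.01]
wrist_force: [-0.0, 0.5, -0.7]
opening: 1.003
```

apply_moves --grip '[1,1,1,1,1,1,1,1,1,1,1,1]' --translation '[[-0.12,-0.61,-0.88],[-0.12,-0.61,-0.88],[-0.12,-0.61,-0.88],[-0.12,-0.61,-0.88],[-0.12,-0.61,-0.88],[-0.12,-0.61,-0.88],[-0.12,-0.61,-0.88],[-0.12,-0.61,-0.88],[0,0,0],[0,0,0],[0,0,0],[0,0,0]]' --rot '[[0,0,0],[0,0,0],[0,0,0],[0,0,0],[0,0,0],[0,0,0],[0,0,0],[0,0,0],[0.95,0,0],[0.95,0,0],[0.95,0,0],[0.95,0,0]]'

```text
clock: 2.1
position: [0.4697, -0.2194, 0.2434]
tool_rot: [-2.213, 0.016, 2.215]
wrist_force: [0.3, 0.1, 0.1]
opening: 1.003
```

```bash
python3 - <<'E'
from h import *
plan([.515,-.15,.25],toolR(-.7))
plan([.515,-.15,.25],toolR(-.7,45))
plan([.515,-.15,.25],toolR(-.7,-45))
E
```

```text
t 2.1 pos [ 0.4697 -0.2194  0.2434] q [ 0.52  0.2  -0.2   1.78  0.04  1.17 -1.28] F [0.25 0.06 0.13] T [0.01 0.   0.01] op 1.003
axes x,y,z [[-0.001, 0.0, -1.0], [-0.015, -1.0, -0.0], [-1.0, 0.015, 0.001]]
shift units(current axes) [-0.33 -3.5  -2.21] turn units [-0.02  0.01  0.  ]
t 2.1 pos [ 0.4697 -0.2194  0.2434] q [ 0.52  0.2  -0.2   1.78  0.04  1.17 -1.28] F [0.25 0.06 0.13] T [0.01 0.   0.01] op 1.003
axes x,y,z [[-0.001, 0.0, -1.0], [-0.015, -1.0, -0.0], [-1.0, 0.015, 0.001]]
shift units(current axes) [-0.33 -3.5  -2.21] turn units [-0.03 -0.   -7.5 ]
t 2.1 pos [ 0.4697 -0.2194  0.2434] q [ 0.52  0.2  -0.2   1.78  0.04  1.17 -1.28] F [0.25 0.06 0.13] T [0.01 0.   0.01] op 1.003
axes x,y,z [[-0.001, 0.0, -1.0], [-0.015, -1.0, -0.0], [-1.0, 0.015, 0.001]]
shift units(current axes) [-0.33 -3.5  -2.21] turn units [-0.02  0.02  7.5 ]
```

apply_moves --grip '[1,1,1,1,1,1,1,1,1,1,1,1]' --translation '[[-0.08,-0.88,-0.55],[-0.08,-0.88,-0.55],[-0.08,-0.88,-0.55],[-0.08,-0.88,-0.55],[0,0,0],[0,0,0],[0,0,0],[0,0,0],[0,0,0],[0,0,0],[0,0,0],[0,0,0]]' --rot '[[0,0,0],[0,0,0],[0,0,0],[0,0,0],[0,0,-0.94],[0,0,-0.94],[0,0,-0.94],[0,0,-0.94],[0,0,-0.94],[0,0,-0.94],[0,0,-0.94],[0,0,-0.92]]'

```text
clock: 3.1
position: [0.5147, -0.1505, 0.2503]
tool_rot: [-1.759, -0.721, 1.749]
wrist_force: [-0.1, 0.1, -0.7]
opening: 0.998
```

```bash
python3 - <<'E'
from h import *
plan([.515,-.15,.15],toolR(-.7,45))
E
```

```text
t 3.1 pos [ 0.5147 -0.1505  0.2503] q [ 0.8   0.55 -0.27  1.54 -0.52  1.53 -0.89] F [-0.13  0.06 -0.66] T [-0.67  0.04 -0.01] op 0.998
axes x,y,z [[0.009, 0.71, -0.704], [-0.007, -0.704, -0.71], [-1.0, 0.011, -0.001]]
shift units(current axes) [ 3.55  3.54 -0.01] turn units [ 0.01 -0.    0.04]
```

apply_moves --grip '[1,1,1,1,1,1,1,1,1,1]' --translation '[[0,0,0],[0,0,0],[0,0,0],[0,0,0],[0,0,0],[0,0,0],[0,0,0],[0,0,0],[0,0,0],[0,0,0]]' --rot '[[0,0,1],[0,0,1],[0,0,1],[0,0,1],[0,0,1],[0,0,1],[0,0,1],[0,0,1],[0,0,1],[0,0,1]]'

```text
clock: 3.93
position: [0.5153, -0.1496, 0.2513]
tool_rot: [2.085, -0.29, -2.081]
wrist_force: [0.2, -0.5, -0.9]
opening: 0.996
```

apply_moves --grip '[1,1,1,1,1]' --translation '[[0,0,0],[0,0,0],[0,0,0],[0,0,0],[0,0,0]]' --rot '[[0,0,1],[0,0,1],[0,0,1],[0,0,1],[0,0,1]]'

```text
clock: 4.35
position: [0.5153, -0.1489, 0.251]
tool_rot: [1.759, -0.742, -1.76]
wrist_force: [0.1, -0.8, -0.4]
opening: 1.001
```

```bash
python3 - <<'E'
from h import *
plan([.515,-.15,.15],toolR(-.7,-45))
E
```

```text
t 4.35 pos [ 0.5153 -0.1489  0.251 ] q [-0.12  0.33 -0.26  1.88  0.82  1.4  -2.3 ] F [ 0.07 -0.85 -0.4 ] T [ 0.68  0.01 -0.04] op 1.001
axes x,y,z [[-0.004, -0.711, -0.704], [-0.008, -0.704, 0.711], [-1.0, 0.008, -0.003]]
shift units(current axes) [ 3.59 -3.55  0.03] turn units [ 0.01 -0.05 -0.05]
```

apply_moves --grip '[1,1,1,1,1,1,1,1,1]' --translation '[[0,0,0],[0,0,0],[0,0,0],[0,0,0],[0,0,0],[0,0,0],[0,0,0],[0,0,0],[0,0,0]]' --rot '[[0,0,-0.95],[0,0,-0.95],[0,0,-0.95],[0,0,-0.95],[0,0,-0.95],[0,0,-0.95],[0,0,-0.95],[0,0,-0.9],[-1,0,0]]'

```text
clock: 5.1
position: [0.5139, -0.1547, 0.2502]
tool_rot: [2.183, 0.103, -2.181]
wrist_force: [0.3, -0.9, 0.0]
opening: 1.001
```

apply_moves --grip '[1,1,1,1,1,1,1,0.7,0.7,0.7,0.7,0.7]' --translation '[[0.2,-1,-0.09],[0.2,-1,-0.09],[0.2,-1,-0.09],[0.2,-1,-0.09],[0.2,-1,-0.09],[0.2,-1,-0.09],[0.2,-1,-0.09],[0.2,-1,-0.09],[0.2,-1,-0.09],[0.2,-1,-0.09],[0.2,-1,-0.09],[0.2,-1,-0.09]]' --rot '[[0,0,0],[0,0,0],[0,0,0],[0,0,0],[0,0,0],[0,0,0],[0,0,0],[0,0,0],[0,0,0],[0,0,0],[0,0,0],[0,0,0]]'

```text
clock: 6.1
position: [0.5131, 0.0924, 0.2029]
tool_rot: [2.175, 0.108, -2.176]
wrist_force: [-0.0, -0.3, -0.3]
opening: 0.705
```

```bash
python3 - <<'E'
from h import *
plan([.5158,.1751,.07],toolR(5.4))
E
```

```text
t 6.1 pos [0.5131 0.0924 0.2029] q [ 0.06  0.26 -0.39  1.82  0.1   1.09 -1.85] F [-0.03 -0.27 -0.35] T [-0.02 -0.02 -0.01] op 0.705
axes x,y,z [[-0.001, 0.005, -1.0], [0.094, -0.996, -0.005], [-0.996, -0.094, 0.0]]
shift units(current axes) [ 6.67 -4.07 -0.52] turn units [0.   0.   0.05]
```

apply_moves --grip '[0.7,0.7,0.7,0.7,0.7,0.7,0.7,0.7,0.7]' --translation '[[0.5,-0.82,-0.1],[0.5,-0.82,-0.1],[0.5,-0.82,-0.1],[0.5,-0.81,-0.1],[0.5,-0.8,-0.12],[0,0,0],[0.7,0,0],[0.7,0,0],[0,0,0]]' --rot '[[0,0,0.05],[0,0,0],[0,0,0],[0,0,0],[0,0,0],[0,0,0],[0,0,0],[0,0,0],[0,0,0]]'

```text
clock: 6.85
position: [0.5148, 0.1721, 0.1233]
tool_rot: [2.169, 0.101, -2.176]
wrist_force: [-0.0, 0.2, 0.2]
opening: 0.703
```

```bash
python3 - <<'E'
from h import *
plan([.5158,.1751,.07],toolR(5.4))
snap('scene','s1.png')
E
```

```text
t 6.85 pos [0.5148 0.1721 0.1233] q [-0.09  0.38 -0.41  1.85  0.19  0.94 -2.06] F [-0.02  0.24  0.25] T [0.02 0.05 0.01] op 0.703
axes x,y,z [[-0.003, -0.002, -1.0], [0.094, -0.996, 0.001], [-0.996, -0.094, 0.003]]
shift units(current axes) [ 2.67 -0.15 -0.08] turn units [-0.    0.03 -0.01]
```

View pics/s1.png

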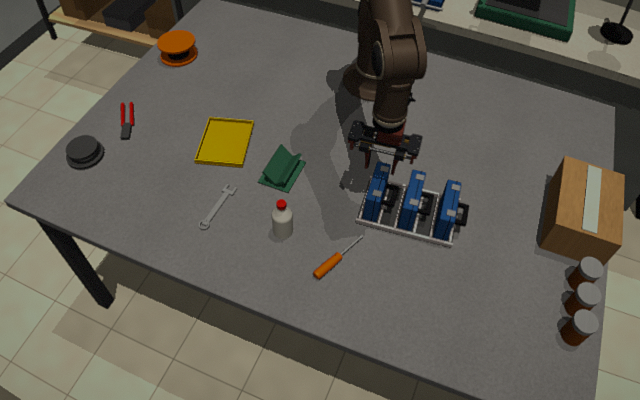

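Picture 3: the gripper is above case a (about (380,180)), straddling it. I descend, close, and lift slightly.

apply_moves --grip '[0.7,0.7,0.7,0.7,0.7,0,0,0,0,0,0]' --translation '[[0.67,-0.15,-0.08],[0.67,0,0],[0.67,0,0],[0.66,0,0],[0,0,0],[0,0,0],[0,0,0],[0,0,0],[0,0,0],[0,0,0],[0,0,0]]' --rot '[[0,0,0],[0,0,0],[0,0,0],[0,0,0],[0,0,0],[0,0,0],[0,0,0],[0,0,0],[0,0,0],[0,0,0],[0,0,0]]'

```text
clock: 7.82
position: [0.5182, 0.1768, 0.0732]
tool_rot: [2.175, 0.103, -2.171]
wrist_force: [-0.5, -1.6, 6.6]
opening: 0.45
```

apply_moves --grip '[0,0,0,0,0,0]' --translation '[[-0.25,0,0],[-0.25,0,0],[-0.25,0,0],[0,0,0],[0,0,0],[0,0,0]]' --rot '[[0,0,0],[0,0,0],[0,0,0],[0,0,0],[0,0,0],[0,0,0]]'

```text
clock: 8.32
position: [0.5174, 0.1767, 0.087]
tool_rot: [2.173, 0.103, -2.172]
wrist_force: [0.4, -0.2, -3.2]
opening: 0.454
```

apply_moves --grip '[0,0,0]' --translation '[[0,0,0],[0,0,0],[0,0,0]]' --rot '[[0,0,0],[0,0,0],[0,0,0]]'

```text
clock: 8.57
position: [0.5174, 0.1767, 0.0869]
tool_rot: [2.173, 0.103, -2.173]
wrist_force: [0.2, 0.3, -3.4]
opening: 0.453
```

apply_moves --grip '[0,0,0,0,0,0.7,0.7,0.7,0.7,0.7,0.7,0.7]' --translation '[[0.2,0,0],[0.2,0,0],[0.2,0,0],[0.08,0,0],[0,0,0],[0,0,0],[0,0,0],[0,0,0],[-0.7,0,0],[-0.8,0,0],[-0.8,0,0],[-0.8,0,0]]' --rot '[[0,0,0],[0,0,0],[0,0,0],[0,0,0],[0,0,0],[0,0,0],[0,0,0],[0,0,0],[0,0,0],[0,0,0],[0,0,0],[0,0,0]]'

```text
clock: 9.57
position: [0.5176, 0.1769, 0.1363]
tool_rot: [2.174, 0.103, -2.172]
wrist_force: [0.7, -0.3, 0.8]
opening: 0.7
```

```bash
python3 - <<'E'
from h import *
plan([.5045,.2739,.125],toolR(5.4))
E
```

```text
t 9.57 pos [0.5176 0.1769 0.1363] q [-0.09  0.37 -0.42  1.83  0.18  0.97 -2.06] F [ 0.7  -0.28  0.8 ] T [ 0.04  0.04 -0.03] op 0.7
axes x,y,z [[0.001, 0.0, -1.0], [0.095, -0.996, -0.0], [-0.996, -0.095, -0.001]]
shift units(current axes) [ 0.56 -4.89  0.19] turn units [ 0.   -0.01  0.  ]
```

apply_moves --grip '[0.7,0.7,0.7,0.7,0.7,0.7,0.7,0.7,0.7,0.7,0.7,0.7]' --translation '[[0.1,-0.815,0.03],[0.1,-0.815,0.03],[0.1,-0.815,0.03],[0.1,-0.815,0.03],[0.1,-0.815,0.03],[0.1,-0.815,0.03],[0,0,0],[0.6,0,0],[0.6,0,0],[0.6,0,0],[0.6,0,0],[0,0,0]]' --rot '[[0,0,0],[0,0,0],[0,0,0],[0,0,0],[0,0,0],[0,0,0],[0,0,0],[0,0,0],[0,0,0],[0,0,0],[0,0,0],[0,0,0]]'

```text
clock: 10.57
position: [0.5033, 0.2717, 0.0721]
tool_rot: [2.168, 0.099, -2.176]
wrist_force: [-0.7, -1.1, -0.5]
opening: 0.699
```

apply_moves --grip '[0,0,0,0,0,0]' --translation '[[0,0,0],[0,0,0],[0,0,0],[0,0,0],[0,0,0],[0,0,0]]' --rot '[[0,0,0],[0,0,0],[0,0,0],[0,0,0],[0,0,0],[0,0,0]]'

```text
clock: 11.07
position: [0.5051, 0.2742, 0.0761]
tool_rot: [2.175, 0.104, -2.171]
wrist_force: [0.6, 1.0, 1.4]
opening: 0.445
```

apply_moves --grip '[0,0,0,0,0,0,0]' --translation '[[-0.25,0,0],[-0.25,0,0],[-0.25,0,0],[0,0,0],[0,0,0],[0,0,0],[0,0,0]]' --rot '[[0,0,0],[0,0,0],[0,0,0],[0,0,0],[0,0,0],[0,0,0],[0,0,0]]'

```text
clock: 11.65
position: [0.5044, 0.2736, 0.0902]
tool_rot: [2.173, 0.102, -2.173]
wrist_force: [0.0, -0.5, -7.1]
opening: 0.45
```

```bash
python3 - <<'E'
from h import *
plan([.4953,.374,.125],toolR(5.4))
E
```

```text
t 11.65 pos [0.5044 0.2736 0.0902] q [-0.27  0.47 -0.42  1.81  0.24  0.91 -2.27] F [ 0.04 -0.51 -7.05] T [-0.02  0.03  0.05] op 0.45
axes x,y,z [[0.0, -0.0, -1.0], [0.094, -0.996, 0.0], [-0.996, -0.094, 0.0]]
shift units(current axes) [-1.74 -5.04 -0.02] turn units [ 0.  0. -0.]
```

Case b weighs about 7.1 N against 3.3 N for case a, so b is the loaded one. I lift it out and carry it over the rest.

apply_moves --grip '[0,0,0,0,0,0,0,0,0,0,0]' --translation '[[-0.4,0,0],[-0.7,0,0],[-0.8,0,0],[-0.8,0,0],[-0.8,0,0],[-0.8,0,0],[-0.8,0,0],[-0.8,0,0],[-0.8,0,0],[-0.6,0,0],[-0.3,0,0]]' --rot '[[0,0,0],[0,0,0],[0,0,0],[0,0,0],[0,0,0],[0,0,0],[0,0,0],[0,0,0],[0,0,0],[0,0,0],[0,0,0]]'

```text
clock: 12.57
position: [0.505, 0.2743, 0.2446]
tool_rot: [2.176, 0.104, -2.17]
wrist_force: [0.4, 1.3, -6.9]
opening: 0.445
```

apply_moves --grip '[0,0,0,0,0,0,0,0,0,0,0,0]' --translation '[[0,0.4,0.05],[0,0.7,0.05],[0,0.9,0.05],[0,0.9,0.05],[0,0.9,0.05],[0,0.9,0.05],[0,0.9,0.05],[0,0.9,0.05],[0,0.9,0.05],[0,0.9,0.05],[0,0.9,0.05],[0,0.9,0.05]]' --rot '[[0,0,0],[0,0,0],[0,0,0],[0,0,0],[0,0,0],[0,0,0],[0,0,0],[0,0,0],[0,0,0],[0,0,0],[0,0,0],[0,0,0]]'

```text
clock: 13.57
position: [0.5108, 0.0698, 0.2414]
tool_rot: [2.171, 0.102, -2.174]
wrist_force: [-0.1, 0.2, -5.7]
opening: 0.451
```

apply_moves --grip '[0,0,0,0,0,0,0,0,0,0,0,0]' --translation '[[0,0.9,0.05],[0,0.9,0.05],[0,0.9,0.05],[0,0.9,0.05],[0,0.9,0.05],[0,0.9,0.05],[0,0.9,0.05],[0,0.9,0.05],[0,0.9,0.05],[0,0.9,0.05],[0,0.6,0.05],[0,0.3,0.05]]' --rot '[[0,0,0],[0,0,0],[0,0,0],[0,0,0],[0,0,0],[0,0,0],[0,0,0],[0,0,0],[0,0,0],[0.4,0,0],[0.4,0,0],[0.2,0,0]]'

```text
clock: 14.57
position: [0.5168, -0.1293, 0.2419]
tool_rot: [-2.213, 0.02, 2.214]
wrist_force: [0.6, -0.8, -6.3]
opening: 0.449
```

```bash
python3 - <<'E'
from h import *
plan([.515,-.145,.16],toolR(-.7,45))
E
```

```text
t 14.57 pos [ 0.5168 -0.1293  0.2419] q [ 0.33  0.23 -0.22  1.75  0.05  1.17 -1.49] F [ 0.61 -0.83 -6.3 ] T [-0.09  0.03  0.03] op 0.449
axes x,y,z [[-0.001, -0.001, -1.0], [-0.017, -1.0, 0.001], [-1.0, 0.017, 0.001]]
shift units(current axes) [4.09 0.79 0.07] turn units [-0.05 -0.01 -7.51]
```

apply_moves --grip '[0,0,0,0,0,0,0,0,0,0,0,0]' --translation '[[0.5,0.8,0.07],[0,0,0],[0,0,0],[0,0,0],[0,0,0],[0,0,0],[0,0,0],[0,0,0],[0,0,0],[0,0,0],[0,0,0],[0,0,0]]' --rot '[[-0.05,0,-0.4],[0,0,-0.75],[0,0,-0.75],[0,0,-0.75],[0,0,-0.75],[0,0,-0.75],[0,0,-0.75],[0,0,-0.75],[0,0,-0.75],[0,0,-0.75],[0,0,-0.35],[0,0,0]]'

```text
clock: 15.57
position: [0.5152, -0.1447, 0.2299]
tool_rot: [-1.757, -0.72, 1.756]
wrist_force: [-0.5, -0.7, -8.2]
opening: 0.448
```

```bash
python3 - <<'E'
from h import *
plan([.5147,-.145,.12],toolR(-.7,45))
s=snap('scene');im=cv2.resize(s['image'][80:260,200:440,::-1],None,fx=3,fy=3,interpolation=cv2.INTER_CUBIC);cv2.imwrite('pics/s2.png',im)
s=snap('top');W=cloud(s);np.savez('top1.npz',W=W,im=s['image'])
E
```

```text
t 15.57 pos [ 0.5152 -0.1447  0.2299] q [ 0.77  0.56 -0.24  1.57 -0.53  1.49 -0.87] F [-0.54 -0.71 -8.19] T [-2.04  0.1   0.05] op 0.448
axes x,y,z [[0.004, 0.708, -0.707], [-0.008, -0.707, -0.708], [-1.0, 0.009, 0.003]]
shift units(current axes) [3.87 3.9  0.01] turn units [0.   0.05 0.01]
```

View pics/s2.png

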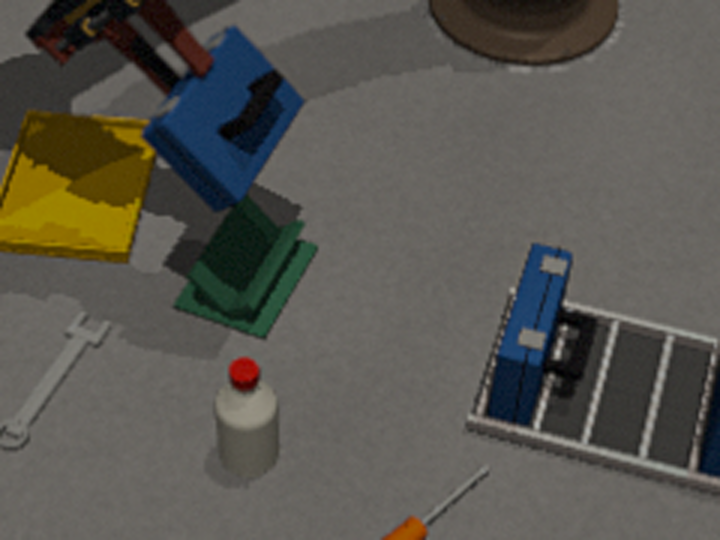

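Picture 4 (crop): the case is tilted 45° above the rest, lid and handle facing up and to +y, with the rest at crop (250,270). I measure the held case relative to the TCP.

```bash
cat >> h.py <<'E'
def lidpts(s,lo,hi):
    W=cloud(s);hsv=cv2.cvtColor(s['image'],cv2.COLOR_RGB2HSV);H,S=hsv[...,0].astype(int),hsv[...,1]
    m=(H>100)&(H<125)&(S>110)&np.all((W>lo)&(W<hi),-1)
    return W[m]
def caserep(s,lo,hi,c,R):
    "coords of blue points in case frame of assumed centre c and Rotation R (own axes)"
    p=R.inv().apply(lidpts(s,lo,hi)-c)*1000
    l=p[(abs(p[:,1]-20)<9)]
    A=np.c_[l[:,0],l[:,2],np.ones(len(l))]
    for _ in range(3):
        a=np.linalg.lstsq(A,l[:,1],rcond=None)[0];k=abs(A@a-l[:,1])<2;A,l=A[k],l[k]
    print(len(l),'lid y',np.round(a[2],1),'slope(deg) x,z',np.round(np.degrees(a[:2]),1),'x rng',np.round(np.percentile(l[:,0],[.5,99.5]),1),'z rng',np.round(np.percentile(l[:,2],[.5,99.5]),1))
E
python3 - <<'E'
from h import *
o=monitor.observe();C=Ro.from_rotvec(o['tool_rot']).as_matrix()
R=Ro.from_matrix(np.c_[-C[:,2],-C[:,1],-C[:,0]])
c=o['position']+.020*C[:,0]
print(c)
for n in('scene','top'): caserep(snap(n),[.4,-.3,.1],[.62,0,.4],c,R)
E
```

```text
[ 0.51621768 -0.12846544  0.21791208]
810 lid y 18.1 slope(deg) x,z [-0.1  0.3] x rng [-63.8  75.2] z rng [-46.   51.6]
1834 lid y 20.5 slope(deg) x,z [-0.1 -0.2] x rng [-67.5  68.5] z rng [-47.6  50.2]
```

apply_moves --grip '[0,0,0,0,0,0,0,0,0,0,0,0]' --translation '[[0.3,0.3,0],[0.5,0.5,0],[0.5,0.5,0],[0.5,0.5,0],[0.5,0.5,0],[0.5,0.5,0],[0.5,0.5,0],[0.5,0.5,0],[0.5,0.5,0],[0.3,0.3,0],[0,0,0],[0,0,0]]' --rot '[[0,0,0],[0,0,0],[0,0,0],[0,0,0],[0,0,0],[0,0,0],[0,0,0],[0,0,0],[0,0,0],[0,0,0],[0,0,0],[0,0,0]]'

```text
clock: 16.77
position: [0.5159, -0.1425, 0.1021]
tool_rot: [-1.76, -0.725, 1.756]
wrist_force: [-0.3, -0.1, -5.9]
opening: 0.448
```

```bash
python3 - <<'E'
from h import *
plan([.5147,-.145,.0812],toolR(-.7,45))
E
```

```text
t 16.77 pos [ 0.5159 -0.1425  0.1021] q [ 0.77  0.71 -0.24  1.65 -0.52  1.29 -0.75] F [-0.25 -0.06 -5.89] T [-1.96  0.01 -0.  ] op 0.448
axes x,y,z [[0.004, 0.708, -0.706], [-0.004, -0.706, -0.708], [-1.0, 0.005, 0.0]]
shift units(current axes) [0.65 0.83 0.06] turn units [0.05 0.05 0.01]
```

Next I lower it slowly, nearly to contact.

apply_moves --grip '[0,0,0,0,0,0]' --translation '[[0.2,0.25,0.05],[0.2,0.25,0],[0.15,0.2,0],[0.06,0.08,0],[0,0,0],[0,0,0]]' --rot '[[0,0,0],[0,0,0],[0,0,0],[0,0,0],[0,0,0],[0,0,0]]'

```text
clock: 17.27
position: [0.5151, -0.145, 0.0828]
tool_rot: [-1.761, -0.724, 1.756]
wrist_force: [-0.3, 0.4, -7.2]
opening: 0.451
```

```bash
python3 - <<'E'
from h import *
plan([.5147,-.145,.0812],toolR(-.7,45))
E
```

```text
t 17.27 pos [ 0.5151 -0.145   0.0828] q [ 0.77  0.73 -0.23  1.66 -0.52  1.27 -0.73] F [-0.28  0.43 -7.22] T [-2.01 -0.02 -0.04] op 0.451
axes x,y,z [[0.004, 0.707, -0.707], [-0.003, -0.707, -0.707], [-1.0, 0.005, -0.001]]
shift units(current axes) [0.06 0.05 0.02] turn units [0.05 0.04 0.  ]
```

apply_moves --grip '[0,0,0,0]' --translation '[[0.06,0.05,0],[0.04,0.03,0],[0,0,0],[0,0,0]]' --rot '[[0,0,0],[0,0,0],[0,0,0],[0,0,0]]'

```text
clock: 17.6
position: [0.5149, -0.1451, 0.0817]
tool_rot: [-1.761, -0.725, 1.755]
wrist_force: [-3.6, -3.3, 2.0]
opening: 0.453
```

apply_moves --grip '[0.52,0.6,0.7,0.75,0.75,0.75]' --translation '[[0,0,0],[0,0,0],[0,0,0],[0,0,0],[0,0,0],[0,0,0]]' --rot '[[0,0,0],[0,0,0],[0,0,0],[0,0,0],[0,0,0],[0,0,0]]'

```text
clock: 18.1
position: [0.5151, -0.1445, 0.0803]
tool_rot: [-1.761, -0.725, 1.756]
wrist_force: [0.2, -0.2, -0.1]
opening: 0.751
```

apply_moves --grip '[0.75,0.75,0.75,0.75,0.75,0.75,0.75,0.75,0.75,0.75,0.75,0.75]' --translation '[[-0.2,0,0],[-0.5,0,0],[-0.6,0,0],[-0.8,0,0],[-0.8,0,0],[-0.8,0,0],[-0.8,0,0],[-0.8,0,0],[-0.8,0,0],[-0.8,0,0],[-0.8,0,0],[-0.4,0,0]]' --rot '[[0,0,0],[0,0,0],[0,0,0],[0,0,0],[0,0,0],[0,0,0],[0,0,0],[0,0,0],[0,0,0],[0,0,0],[0,0,0],[0,0,0]]'

```text
clock: 19.1
position: [0.5144, -0.2621, 0.1967]
tool_rot: [-1.764, -0.721, 1.755]
wrist_force: [0.5, -0.1, 0.9]
opening: 0.748
```

```bash
python3 - <<'E'
from h import *
c=np.array([.5147,-.1307,.067]);R=Ro.from_euler('zx',[0,0]);R=Ro.from_euler('z',-.7,degrees=True)*Ro.from_euler('x',45,degrees=True)
s=snap('scene');im=cv2.resize(s['image'][80:260,200:440,::-1],None,fx=3,fy=3,interpolation=cv2.INTER_CUBIC);cv2.imwrite('pics/s3.png',im)
caserep(s,[.4,-.25,.01],[.62,-.05,.14],c,R)
caserep(snap('top'),[.4,-.25,.01],[.62,-.05,.14],c,R)
# handle middle = c+0.05*own y ; tool along -own y, jaws along own z; TCP = handle -own y*.019 
y=R.apply([0,1,0]);h=c+.05*y;print('handle',h,'tcp',h-.019*y,'pre',h+.08*y)
plan(h+.08*y,toolR(-.7,-45))
E
```

```text
627 lid y 18.8 slope(deg) x,z [-0.3 -0.8] x rng [-61.7  74.3] z rng [-45.1  52.2]
1279 lid y 19.9 slope(deg) x,z [ 0.  -0.7] x rng [-67.4  68.7] z rng [-46.3  51.5]
handle [ 0.51513194 -0.0953473   0.10235534] tcp [ 0.5149678  -0.10878133  0.08892031] pre [ 0.51582303 -0.03878298  0.15892388]
t 19.2 pos [ 0.5145 -0.2614  0.1958] q [ 0.85  0.71 -0.18  1.37 -0.47  1.6  -0.78] F [-0.81 -0.99 -0.82] T [-0.63  0.02  0.02] op 0.75
axes x,y,z [[0.006, 0.705, -0.709], [-0.003, -0.709, -0.705], [-1.0, 0.007, -0.002]]
shift units(current axes) [ 9.16 -6.59  0.02] turn units [ 0.06 -0.02 14.98]
```

View pics/s3.png

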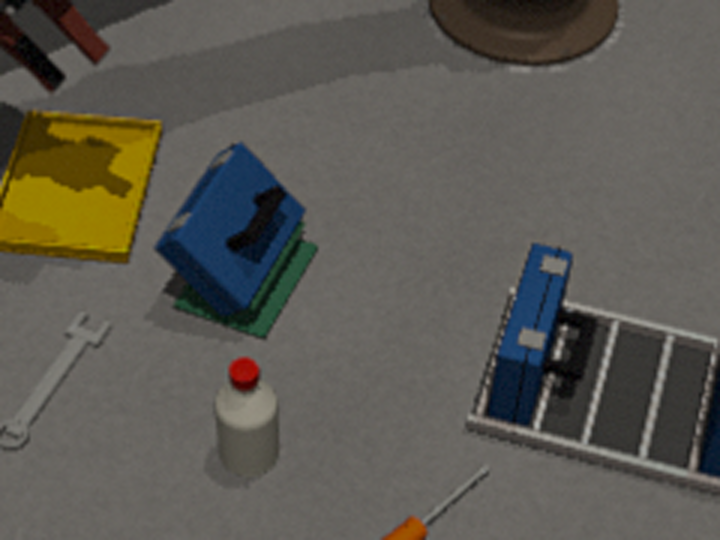

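Picture 5 (crop): the case leans squarely in the V, handle up, with the fingers clear. The depth fit is within about 1 mm and 1°. I go round to the handle side.

apply_moves --grip '[0.75,0.75,0.75,0.75,0.75,0.75,0.75,0.75,0.75,0.75,0.75,0.75]' --translation '[[-0.6,-0.6,0],[-0.6,-0.6,0],[-0.6,-0.6,0],[-0.6,-0.6,0],[-0.6,-0.6,0],[-0.6,-0.6,0],[0,0,0],[0,0,0],[0,0,0],[0,0,0],[0,0,0],[0,0,0]]' --rot '[[0,0,0],[0,0,0],[0,0,0],[0,0,0],[0,0,0],[0,0,0],[0,0,1],[0,0,1],[0,0,1],[0,0,1],[0,0,1],[0,0,1]]'

```text
clock: 20.2
position: [0.5144, -0.259, 0.2971]
tool_rot: [-2.143, -0.159, 2.138]
wrist_force: [-0.7, 0.0, -0.4]
opening: 0.747
```

apply_moves --grip '[0.55,0.55,0.55,0.55,0.55,0.55,0.55,0.55,0.55,0.55,0.55,0.55]' --translation '[[0,-0.7,0],[0,-0.7,0],[0,-0.7,0],[0,-0.7,0],[0,-0.7,0],[0,-0.7,0],[0,-0.7,0],[0,-0.7,0],[0,-0.7,0],[0,-0.7,0],[0,0,0],[0,0,0]]' --rot '[[0,0,1],[0,0,1],[0,0,1],[0,0,1],[0,0,1],[0,0,1],[0,0,1],[0,0,1],[0,0,0.9],[0,0,0],[0,0,0],[0,0,0]]'

```text
clock: 21.2
position: [0.5147, -0.1315, 0.2547]
tool_rot: [1.765, -0.723, -1.77]
wrist_force: [0.5, -0.2, -0.3]
opening: 0.547
```

```bash
python3 - <<'E'
from h import *
plan([.5155,-.0388,.159],toolR(-.7,-45))
E
```

```text
t 21.2 pos [ 0.5147 -0.1315  0.2547] q [-0.13  0.33 -0.28  1.86  0.8   1.42 -2.3 ] F [ 0.49 -0.24 -0.28] T [ 0.66 -0.06  0.08] op 0.547
axes x,y,z [[-0.003, -0.7, -0.715], [-0.001, -0.715, 0.7], [-1.0, 0.003, 0.002]]
shift units(current axes) [ 0.18 -6.66 -0.03] turn units [ 0.07 -0.05  0.1 ]
```

apply_moves --grip '[0.55,0.55,0.55,0.55,0.55,0.55,0.55,0.55,0.55,0.55,0.55]' --translation '[[0.02,-0.75,0],[0.02,-0.75,0],[0.02,-0.75,0],[0.02,-0.75,0],[0.02,-0.75,0],[0.02,-0.75,0],[0.02,-0.75,0],[0.02,-0.75,0],[0,-0.66,0],[0,0,0],[0,0,0]]' --rot '[[0.07,-0.05,0.1],[0,0,0],[0,0,0],[0,0,0],[0,0,0],[0,0,0],[0,0,0],[0,0,0],[0,0,0],[0,0,0],[0,0,0]]'

```text
clock: 22.12
position: [0.5165, -0.0408, 0.1595]
tool_rot: [1.761, -0.745, -1.768]
wrist_force: [1.0, -0.1, 0.3]
opening: 0.55
```

```bash
python3 - <<'E'
from h import *
plan([.515,-.1088,.0889],toolR(-.7,-45))
E
```

```text
t 22.12 pos [ 0.5165 -0.0408  0.1595] q [-0.27  0.51 -0.31  1.86  0.79  1.41 -2.55] F [ 1.04 -0.08  0.27] T [ 0.67 -0.    0.01] op 0.55
axes x,y,z [[-0.009, -0.707, -0.707], [-0.012, -0.707, 0.707], [-1.0, 0.015, -0.002]]
shift units(current axes) [ 4.9  -0.09  0.03] turn units [-0.03  0.   -0.  ]
```

apply_moves --grip '[0.55,0.55,0.55,0.55,0.55,0.55,0.55,0.55,0.55,0.55,0.55]' --translation '[[0.6,-0.08,0.03],[0.6,0,0],[0.6,0,0],[0.6,0,0],[0.6,0,0],[0.6,0,0],[0.5,0,0],[0.4,0,0],[0.3,0,0],[0,0,0],[0,0,0]]' --rot '[[0,0,0],[0,0,0],[0,0,0],[0,0,0],[0,0,0],[0,0,0],[0,0,0],[0,0,0],[0,0,0],[0,0,0],[0,0,0]]'

```text
clock: 23.03
position: [0.5149, -0.1066, 0.0898]
tool_rot: [1.761, -0.744, -1.768]
wrist_force: [-0.0, 0.7, 0.1]
opening: 0.545
```

```bash
python3 - <<'E'
from h import *
plan([.515,-.1088,.0889],toolR(-.7,-45))
s=snap('scene');im=cv2.resize(s['image'][80:260,200:440,::-1],None,fx=3,fy=3,interpolation=cv2.INTER_CUBIC);cv2.imwrite('pics/s4.png',im)
E
```

```text
t 23.03 pos [ 0.5149 -0.1066  0.0898] q [-0.2   0.58 -0.26  1.96  0.89  1.24 -2.61] F [-0.04  0.71  0.08] T [ 0.66 -0.02  0.06] op 0.545
axes x,y,z [[-0.008, -0.707, -0.707], [-0.011, -0.707, 0.707], [-1.0, 0.014, -0.002]]
shift units(current axes) [ 0.11  0.04 -0.  ] turn units [-0.02 -0.    0.  ]
```

View pics/s4.png

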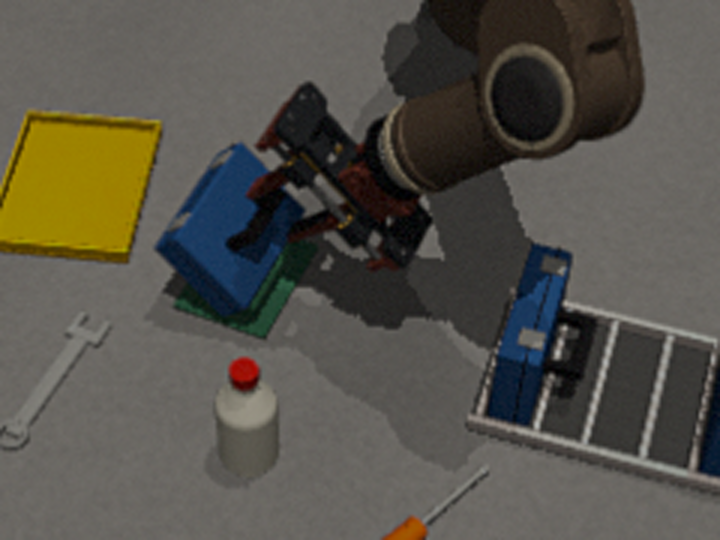

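Picture 6 (crop): the fingers straddle the bar at about (260,215). I close and lift gently.

apply_moves --grip '[0,0,0,0,0,0,0]' --translation '[[0.1,0.04,0],[0,0,0],[0,0,0],[0,0,0],[0,0,0],[0,0,0],[0,0,0]]' --rot '[[0,0,0],[0,0,0],[0,0,0],[0,0,0],[0,0,0],[0,0,0],[0,0,0]]'

```text
clock: 23.67
position: [0.515, -0.1086, 0.0892]
tool_rot: [1.761, -0.744, -1.767]
wrist_force: [0.9, 0.2, 0.8]
opening: 0.057
```

apply_moves --grip '[0,0,0,0,0,0]' --translation '[[-0.15,0.15,0],[-0.2,0.2,0],[-0.25,0.25,0],[-0.3,0.3,0],[-0.3,0.3,0],[-0.2,0.2,0]]' --rot '[[0,0,0],[0,0,0],[0,0,0],[0,0,0],[0,0,0],[0,0,0]]'

```text
clock: 24.17
position: [0.5152, -0.1086, 0.1302]
tool_rot: [1.763, -0.744, -1.767]
wrist_force: [-0.2, 0.8, 0.0]
opening: 0.004
```

```bash
cat >> h.py <<'E'
def heldcase(off=.031):
    o=monitor.observe();C=Ro.from_rotvec(o['tool_rot']).as_matrix()
    # own y=-tool x; tool y=-(own?)z ; own x=-tool z
    R=Ro.from_matrix(np.c_[-C[:,2],-C[:,0],np.cross(-C[:,2],-C[:,0])])
    c=o['position']+off*C[:,0];print('c',np.round(c,4),'ownz',np.round(R.as_matrix()[:,2],2));return c,R
E
python3 - <<'E'
from h import *
c,R=heldcase()
for n in('scene','top'): caserep(snap(n),c-.13,c+.13,c,R)
plan([.515,-.1088,.2],toolR(-.7,0))
E
```

```text
c [ 0.515  -0.1305  0.1083] ownz [-0.01 -0.71  0.71]
10 lid y 15.5 slope(deg) x,z [ -1.4 -15.9] x rng [-25.8  26.5] z rng [-33.5 -18.1]Traceback (most recent call last):
  File "<stdin>", line 3, in <module>
  File "h.py", line 40, in caserep
    print(len(l),'lid y',np.round(a[2],1),'slope(deg) x,z',np.round(np.degrees(a[:2]),1),'x rng',np.round(np.percentile(l[:,0],[.5,99.5]),1),'z rng',np.round(np.percentile(l[:,2],[.5,99.5]),1))
                                                                                                          ~~~~~~~~~~~~~^^^^^^^^^^^^^^^^^^
    return _quantile_unchecked(
        a, q, axis, out, overwrite_input, method, keepdims, weights)
    return _ureduce(a,
                    func=_quantile_ureduce_func,
    ...<5 lines>...
                    overwrite_input=overwrite_input,
                    method=method)
    r = func(a, **kwargs)
    result = _quantile(arr,
                       quantiles=q,
    ...<2 lines>...
                       out=out,
                       weights=wgt)
    slices_having_nans = np.isnan(arr[-1, ...])
                                  ~~~^^^^^^^^^
IndexError: index -1 is out of bounds for axis 0 with size 0
```

The gripper closed fully, so it missed the bar. I look before doing anything else.

```bash
python3 - <<'E'
from h import *
s=snap('scene');im=cv2.resize(s['image'][120:210,240:360,::-1],None,fx=6,fy=6,interpolation=cv2.INTER_CUBIC);cv2.imwrite('pics/s5.png',im)
W=cloud(s);c=np.array([.5147,-.1307,.067]);R=Ro.from_euler('z',-.7,degrees=True)*Ro.from_euler('x',45,degrees=True)
caserep(s,[.4,-.25,.01],[.62,-.02,.16],c,R)
for n in('scene','top'):
    s=snap(n);W=cloud(s);p=R.inv().apply((W-c).reshape(-1,3))*1000;V=s['image'].max(-1).reshape(-1)
    m=(V<60)&(p[:,1]>35)&(p[:,1]<65)&(abs(p[:,0])<60)&(abs(p[:,2])<50);q=p[m]
    print(n,m.sum(),np.round(np.percentile(q,[2,25,50,75,98],axis=0),1) if m.sum() else '')
E
```

```text
599 lid y 18.5 slope(deg) x,z [-0.1 -0.7] x rng [-62.9  75. ] z rng [-45.4  53.1]
scene 120 [[-25.9  36.9  -3.7]
 [ -4.8  50.    0.4]
 [ 14.8  53.9   4.2]
 [ 32.4  56.1   8.1]
 [ 39.4  59.1  10.2]]
top 22 [[-34.4  35.3   2.5]
 [-29.9  37.4   5.6]
 [  0.3  39.1   6.9]
 [ 30.6  40.7   8.8]
 [ 32.8  57.6   9.4]]
```

View pics/s5.png

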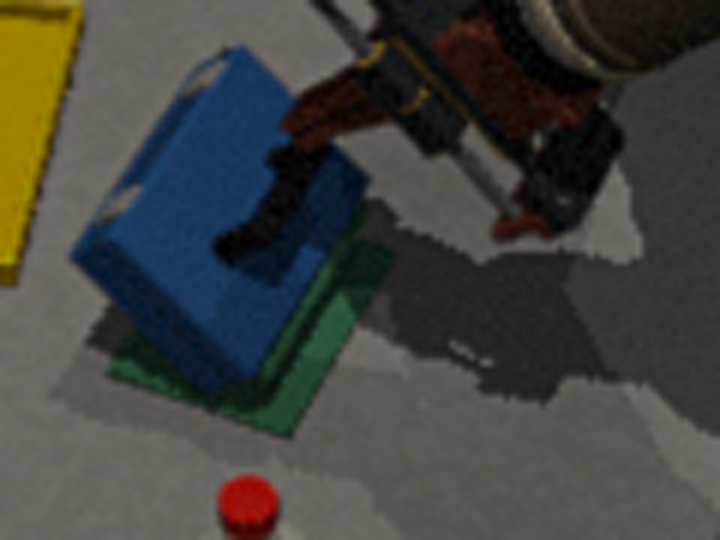

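```bash
python3 - <<'E'
from h import *
s=snap('scene');s2=snap('top')
def proj(s,X):
    x=s['R']@X+s['t'];a=x[:2]/x[2];a=a*(1+s['k1']*(a@a));return s['mtx'][:2,:2]@a+s['mtx'][:2,2]
o=monitor.observe();C=Ro.from_rotvec(o['tool_rot']).as_matrix();t=o['position']
print(t,'tcp crop6 px',(proj(s,t)-[240,120])*6,'back40',(proj(s,t-.04*C[:,0])-[240,120])*6)
c=np.array([.5147,-.1307,.067]);R=Ro.from_euler('z',-.7,degrees=True)*Ro.from_euler('x',45,degrees=True)
for p in([-.035,.05,0],[0,.05,0],[.035,.05,0]): print('handle',(proj(s,c+R.apply(p))-[240,120])*6)
# pixels: any points near tcp
for n,q in(('scene',s),('top',s2)):
    W=cloud(q);p=(W.reshape(-1,3)-t)@C*1000;im=q['image'].reshape(-1,3)
    m=(p[:,0]<10)&(p[:,0]>-60)&(abs(p[:,1])<60)&(abs(p[:,2])<40)&(im[:,2]<1.2*im[:,0])&(im[:,0]>1.3*im[:,1])
    print(n,m.sum(),np.round(np.percentile(p[m],[2,25,50,75,98],axis=0),1))
E
```

```text
[ 0.51461007 -0.10873124  0.12836058] tcp crop6 px [264.59779326 138.5762409 ] back40 [318.12750957 114.49888308]
handle [322.95886491 136.32704561]
handle [291.59952755 185.39834844]
handle [259.36971262 235.88352531]
scene 84 [[-57.6 -28.8 -37.2]
 [-48.4 -10.7 -12.2]
 [-38.2  -0.5  -9.9]
 [-18.1   8.2  -4. ]
 [  8.4  11.5  22.5]]
top 7 [[  1.4 -30.3 -33. ]
 [  2.7 -25.7 -33. ]
 [  4.  -23.1 -33. ]
 [  6.2 -20.6 -33. ]
 [  8.8 -18.8 -33. ]]
```

```bash
python3 - <<'E'
from h import *
s=snap('scene')
def proj(X):
    x=s['R']@X+s['t'];a=x[:2]/x[2];a=a*(1+s['k1']*(a@a));return np.round((s['mtx'][:2,:2]@a+s['mtx'][:2,2]-[200,80])*3)
C=Ro.from_rotvec([1.761,-.744,-1.767]).as_matrix();t=np.array([.5149,-.1066,.0898])
for y in(-.024,.024,-.0375,.0375): print('tip y',y,proj(t+C@[0,y,0]),'back19',proj(t+C@[-.019,y,0]),'back60',proj(t+C@[-.06,y,0]))
im=cv2.imread('pics/s4.png')[130:300,180:350];im=cv2.convertScaleAbs(cv2.resize(im,None,fx=4,fy=3.5),alpha=1.8,beta=20);
cv2.imwrite('pics/s4b.png',cv2.resize(im,(595,595)))
E
```

```text
tip y -0.024 [272. 235.] back19 [284. 230.] back60 [312. 219.]
tip y 0.024 [239. 200.] back19 [251. 195.] back60 [278. 183.]
tip y -0.0375 [281. 245.] back19 [294. 240.] back60 [321. 229.]
tip y 0.0375 [229. 190.] back19 [242. 185.] back60 [269. 172.]
```

View pics/s4b.png

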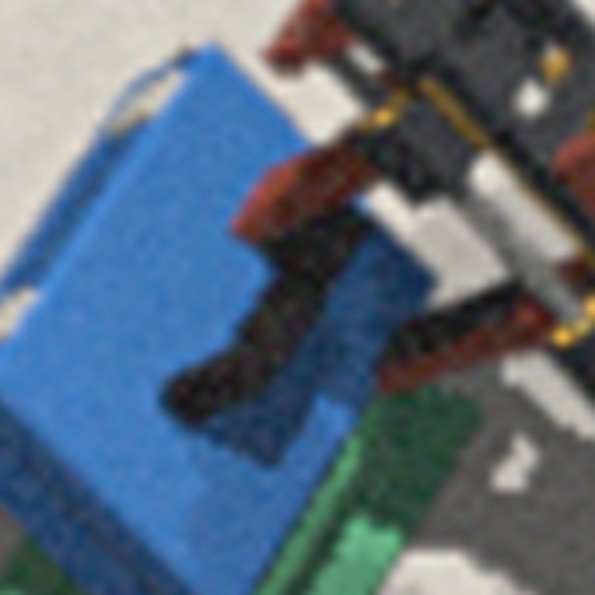

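```bash
python3 - <<'E'
from h import *
o=monitor.observe();C=Ro.from_rotvec(o['tool_rot']).as_matrix();t=o['position']
s=snap('scene');W=cloud(s);im=s['image'].astype(int)
p=((W.reshape(-1,3)-t)@C*1000).reshape(W.shape)
blue=im[...,2]>im[...,0]*1.3
m=(p[...,0]<25)&(p[...,0]>-60)&(abs(p[...,1])<22)&(abs(p[...,2])<20)&~blue
for v,u in np.argwhere(m):
    if (v+u)%2==0: print(u,v,np.round(p[v,u]),im[v,u])
E
```

```text
295 133 [-57.  12.   5.] [45 36 34]
292 134 [-39.  10.  11.] [70 61 56]
294 134 [-54.  11.   3.] [32 20 17]
291 135 [-38.  11.   7.] [42 33 30]
293 135 [-48.  10.   3.] [23  5  2]
290 136 [-29.   8.   9.] [36 24 23]
292 136 [-47.  10.  -1.] [25  8  3]
291 137 [-47.  11.  -6.] [28 13 14]
293 137 [-59.  11. -11.] [25  2  4]
290 138 [-48.  12. -12.] [30 11  1]
292 138 [-52.   9. -10.] [31 15 11]
289 139 [-39.  10. -10.] [29 10  6]
291 139 [-51.  10. -15.] [42 18 14]
293 139 [-53.   6. -11.] [40 14 14]
288 140 [-35.   9. -11.] [42 16 11]
290 140 [-41.   6. -11.] [40 23 13]
292 140 [-50.   5. -13.] [30 15  8]
294 140 [-54.   2. -11.] [22 15 13]
287 141 [-28.   7. -11.] [35 20 28]
289 141 [-35.   5. -11.] [41 18 13]
291 141 [-41.   2. -11.] [22 12 10]
293 141 [-47.  -0. -10.] [29 14  8]
295 141 [-56.  -2. -13.] [33 12  7]
297 141 [-57.  -6.  -9.] [28 10  8]
288 142 [-28.   3. -10.] [28 21 26]
290 142 [-34.   0. -10.] [25 13  9]
292 142 [-42.  -1. -12.] [38 17 15]
294 142 [-47.  -4. -10.] [44 20 19]
296 142 [-58.  -4. -15.] [53 40 38]
289 143 [-29.  -1. -11.] [33 17 20]
291 143 [-36.  -3. -12.] [40 17 13]
293 143 [-44.  -5. -13.] [42 21 13]
295 143 [-47.  -8. -11.] [56 49 50]
290 144 [-26.  -6.  -8.] [43 18 17]
292 144 [-39.  -6. -14.] [40 18 17]
289 145 [  5. -18.  13.] [15  6  4]
291 145 [  1. -21.  15.] [22 15 13]
288 146 [ 13. -20.  14.] [8 9 8]
290 146 [  3. -21.  11.] [2 1 0]
287 147 [ 12. -19.   8.] [ 6 12  6]
289 147 [  4. -20.   6.] [14 13 16]
287 149 [  5. -19.  -3.] [16  9 13]
286 150 [ 10. -20.  -4.] [17 15 18]
287 151 [  2. -21. -10.] [12  6  5]
286 152 [  4. -21. -14.] [12  7 10]
285 153 [  8. -22. -16.] [14 11 11]
```

Depth shows the real fingertips about 26 mm short of the reported TCP, which explains the miss: the tips only reached the top of the bar. I re-approach about 20 mm deeper, watching the forces.

```bash
python3 - <<'E'
from h import *
c=np.array([.5147,-.1307,.067]);R=Ro.from_euler('z',-.7,degrees=True)*Ro.from_euler('x',45,degrees=True)
plan(c+R.apply([0,.075,.002]),toolR(-.7,-45))
plan(c+R.apply([0,.012,.002]),toolR(-.7,-45))
E
```

```text
t 24.62 pos [ 0.5146 -0.1087  0.1284] q [-0.19  0.52 -0.27  1.94  0.86  1.29 -2.55] F [-0.38  0.14  0.96] T [ 0.74 -0.    0.03] op 0.003
axes x,y,z [[-0.009, -0.707, -0.707], [-0.011, -0.707, 0.707], [-1.0, 0.014, -0.001]]
shift units(current axes) [-0.8  -1.29 -0.01] turn units [-0.02  0.   -0.  ]
t 24.62 pos [ 0.5146 -0.1087  0.1284] q [-0.19  0.52 -0.27  1.94  0.86  1.29 -2.55] F [-0.38  0.14  0.96] T [ 0.74 -0.    0.03] op 0.003
axes x,y,z [[-0.009, -0.707, -0.707], [-0.011, -0.707, 0.707], [-1.0, 0.014, -0.001]]
shift units(current axes) [ 2.35 -1.29 -0.01] turn units [-0.02  0.   -0.  ]
```

apply_moves --grip '[0.55,0.55,0.55,0.55,0.55,0.55,0.55,0.55,0.55,0.55,0.55,0.55]' --translation '[[-0.8,0,0],[0,0,0],[0,0,0],[0,-0.65,0],[0,-0.64,0],[0,0,0],[0.6,0,0],[0.6,0,0],[0.6,0,0],[0.4,0,0],[0.2,0,0],[0,0,0]]' --rot '[[0,0,0],[0,0,0],[0,0,0],[0,0,0],[0,0,0],[0,0,0],[0,0,0],[0,0,0],[0,0,0],[0,0,0],[0,0,0],[0,0,0]]'

```text
clock: 25.62
position: [0.5141, -0.1146, 0.0872]
tool_rot: [1.759, -0.746, -1.769]
wrist_force: [-0.0, 0.3, 0.2]
opening: 0.552
```

apply_moves --grip '[0.55,0.55,0.55,0.55]' --translation '[[0.2,0,0],[0.2,0,0],[0,0,0],[0,0,0]]' --rot '[[0,0,0],[0,0,0],[0,0,0],[0,0,0]]'

```text
clock: 25.95
position: [0.5149, -0.1187, 0.0823]
tool_rot: [1.761, -0.744, -1.767]
wrist_force: [-0.4, -0.1, 0.4]
opening: 0.557
```

```bash
python3 - <<'E'
from h import *
c=np.array([.5147,-.1307,.067]);R=Ro.from_euler('z',-.7,degrees=True)*Ro.from_euler('x',45,degrees=True)
plan(c+R.apply([0,.012,.002]),toolR(-.7,-45))
o=monitor.observe();C=Ro.from_rotvec(o['tool_rot']).as_matrix();t=o['position']
s=snap('scene');W=cloud(s);im=s['image'].astype(int)
p=((W-t)@C*1000)
red=(im[...,0]>im[...,1]*1.4)&(im[...,0]>20)
for sg in(-1,1):
    m=(p[...,0]<40)&(p[...,0]>-60)&(sg*p[...,1]>18)&(sg*p[...,1]<45)&(abs(p[...,2])<20)&red
    q=p[m];print(sg,len(q),np.round(np.sort(q[:,0])[-8:]),np.round(np.median(q,0)))
E
```

```text
t 25.95 pos [ 0.5149 -0.1187  0.0823] q [-0.18  0.59 -0.25  1.97  0.91  1.22 -2.62] F [-0.4  -0.13  0.45] T [ 0.64 -0.   -0.04] op 0.557
axes x,y,z [[-0.008, -0.707, -0.707], [-0.011, -0.707, 0.707], [-1.0, 0.014, -0.002]]
shift units(current axes) [ 0.36 -0.01  0.  ] turn units [-0.03 -0.    0.  ]
-1 17 [-40. -39. -38. -37. -33. -32. -29. -28.] [-40. -27. -12.]
1 32 [-36. -36. -35. -34. -34. -33. -31. -31.] [-43.  34.  -9.]
```

There is no contact with the TCP nominally at the lid plane, so the offset is confirmed. I advance another 10 mm and close.

apply_moves --grip '[0.55,0.55,0.55,0.55,0.55]' --translation '[[0.2,0,0],[0.2,0,0],[0.15,0,0],[0,0,0],[0,0,0]]' --rot '[[0,0,0],[0,0,0],[0,0,0],[0,0,0],[0,0,0]]'

```text
clock: 26.42
position: [0.5145, -0.1267, 0.0742]
tool_rot: [1.76, -0.744, -1.768]
wrist_force: [-0.6, 0.3, 0.5]
opening: 0.549
```

apply_moves --grip '[0,0,0,0,0,0,0,0,0,0]' --translation '[[0,0,0],[0,0,0],[0,0,0],[0,0,0],[0,0,0],[0,0,0],[0,0,0],[0,0,0],[0,0,0],[0,0,0]]' --rot '[[0,0,0],[0,0,0],[0,0,0],[0,0,0],[0,0,0],[0,0,0],[0,0,0],[0,0,0],[0,0,0],[0,0,0]]'

```text
clock: 27.25
position: [0.5148, -0.1259, 0.0741]
tool_rot: [1.762, -0.742, -1.768]
wrist_force: [0.1, 2.8, -2.0]
opening: 0.156
```

The opening is 0.156 (13.7 mm), so the bar is held. I lift gently.

apply_moves --grip '[0,0,0,0,0,0,0,0]' --translation '[[-0.1,0.1,0],[-0.15,0.15,0],[-0.2,0.2,0],[-0.25,0.25,0],[-0.25,0.25,0],[-0.2,0.2,0],[-0.1,0.1,0],[0,0,0]]' --rot '[[0,0,0],[0,0,0],[0,0,0],[0,0,0],[0,0,0],[0,0,0],[0,0,0],[0,0,0]]'

```text
clock: 27.92
position: [0.515, -0.1264, 0.1107]
tool_rot: [1.763, -0.744, -1.767]
wrist_force: [-0.0, 0.2, -6.1]
opening: 0.157
```

```bash
python3 - <<'E'
from h import *
c,R=heldcase(.0)
C=-R.as_matrix()[:,1];c=c+.007*(-C)*1
c=c-0.0*C
o=monitor.observe();c=o['position']-.007*(-C)
for n in('scene','top'):
    try: caserep(snap(n),c-.13,c+.13,c,R)
    except Exception as e: print(n,e)
plan([.515,-.1088,.2],toolR(-.7,0))
s=snap('scene');im=cv2.resize(s['image'][80:260,200:440,::-1],None,fx=3,fy=3,interpolation=cv2.INTER_CUBIC);cv2.imwrite('pics/s6.png',im)
E
```

```text
c [ 0.515  -0.1264  0.1107] ownz [-0.01 -0.71  0.71]
624 lid y 17.1 slope(deg) x,z [-0.  -0.9] x rng [-63.4  74.8] z rng [-47.5  51.2]
1187 lid y 18.2 slope(deg) x,z [-0.1 -1.6] x rng [-67.6  68.3] z rng [-48.2  49.9]
t 28.02 pos [ 0.5146 -0.1265  0.1098] q [-0.17  0.54 -0.26  1.97  0.89  1.24 -2.57] F [ 0.22 -0.08 -7.58] T [ 1.98  0.02 -0.03] op 0.156
axes x,y,z [[-0.008, -0.707, -0.707], [-0.012, -0.707, 0.707], [-1.0, 0.014, -0.002]]
shift units(current axes) [-3.81  2.56 -0.02] turn units [-0.02 -0.02 -7.5 ]
```

View pics/s6.png

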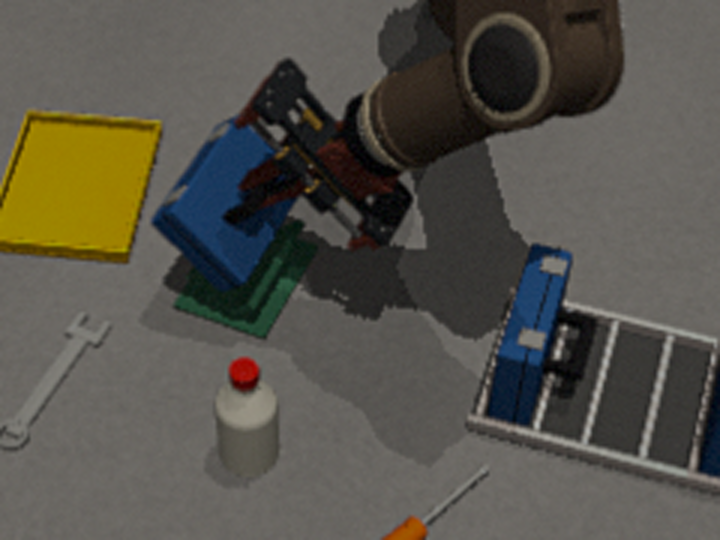

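Picture 7 crop (9th image viewed): the case is held by the bar, clear of the rest. I raise it and level it out.

apply_moves --grip '[0,0,0,0,0,0,0,0,0,0,0,0]' --translation '[[-0.3,0.3,0],[-0.5,0.5,0],[-0.6,0.6,0],[-0.6,0.6,0],[-0.6,0.6,0],[-0.5,0.5,0],[-0.2,0.2,0],[0,0,0],[0,0,0],[0,0,0],[0,0,0],[0,0,0]]' --rot '[[0,0,0],[0,0,0],[0,0,0],[0,0,0],[0,0,0],[0,0,-0.3],[0,0,-0.6],[0,0,-0.7],[0,0,-0.7],[0,0,-0.7],[0,0,-0.7],[0,0,-0.7]]'

```text
clock: 29.07
position: [0.5137, -0.127, 0.2048]
tool_rot: [2.053, -0.348, -2.052]
wrist_force: [-0.5, 0.7, -7.8]
opening: 0.157
```

apply_moves --grip '[0,0,0,0,0,0,0]' --translation '[[0,0,0],[0,0,0],[0,0,0],[0,0,0],[0,0,0],[0,0,0],[0,0,0]]' --rot '[[0,0,-0.7],[0,0,-0.7],[0,0,-0.7],[0,0,-0.6],[0,0,-0.4],[0,0,0],[0,0,0]]'

```text
clock: 29.65
position: [0.5132, -0.1279, 0.2035]
tool_rot: [-2.215, 0.019, 2.214]
wrist_force: [0.8, 0.0, -7.1]
opening: 0.163
```

```bash
python3 - <<'E'
from h import *
c,R=heldcase(.008)
for n in('scene','top'):
    try: caserep(snap(n),c-.13,c+.13,c,R)
    except Exception as e: print(n,e)
plan([.4768,-.333,.2],toolR(16.9,0))
E
```

```text
c [ 0.5132 -0.1279  0.1955] ownz [-0.01 -1.    0.  ]
655 lid y 19.8 slope(deg) x,z [-0.5  0.2] x rng [-61.8  75.1] z rng [-49.6  47.1]
695 lid y 19.4 slope(deg) x,z [ 0.2 -0.9] x rng [-67.7  69.6] z rng [-50.5  44.6]
t 29.75 pos [ 0.5139 -0.126   0.2034] q [ 0.4   0.26 -0.31  1.8   0.09  1.09 -1.52] F [-0.14  0.39 -7.21] T [0.13 0.03 0.02] op 0.156
axes x,y,z [[0.001, -0.001, -1.0], [-0.012, -1.0, 0.001], [-1.0, 0.012, -0.001]]
shift units(current axes) [ 0.18 10.37  1.73] turn units [-2.93 -0.01 -0.02]
```

apply_moves --grip '[0,0,0,0,0,0,0,0,0,0,0,0]' --translation '[[0,0.4,0.07],[0,0.7,0.11],[0,1,0.16],[0,1,0.16],[0,1,0.16],[0,1,0.17],[0,1,0.17],[0,1,0.17],[0,1,0.17],[0,1,0.17],[0,0.8,0.13],[0,0.47,0.09]]' --rot '[[0,0,0],[0,0,0],[0,0,0],[0,0,0],[0,0,0],[0,0,0],[0,0,0],[0,0,0],[0,0,0],[0,0,0],[0,0,0],[0,0,0]]'

```text
clock: 30.75
position: [0.476, -0.3356, 0.2029]
tool_rot: [-2.216, 0.018, 2.214]
wrist_force: [-0.3, 0.1, -7.0]
opening: 0.158
```

apply_moves --grip '[0,0,0,0,0,0,0,0,0,0,0,0]' --translation '[[0,0,0],[0,0,0],[0,0,0],[0,0,0],[0,0,0],[0,0,0],[0.5,0,0],[0.8,0,0],[0.8,0,0],[0.8,0,0],[0.6,0,0],[0.3,0,0]]' --rot '[[-0.4,0,0],[-0.7,0,0],[-0.7,0,0],[-0.7,0,0],[-0.43,0,0],[0,0,0],[0,0,0],[0,0,0],[0,0,0],[0,0,0],[0,0,0],[0,0,0]]'

```text
clock: 31.75
position: [0.4762, -0.3327, 0.1247]
tool_rot: [2.065, 0.306, -2.065]
wrist_force: [-0.2, 0.7, -6.9]
opening: 0.161
```

```bash
python3 - <<'E'
from h import *
c,R=heldcase(.008)
caserep(snap('top'),c-.13,c+.13,c,R)
plan([.4768,-.333,.033],toolR(16.9,0))
E
```

```text
c [ 0.4762 -0.3327  0.1167] ownz [ 0.29 -0.96 -0.  ]
807 lid y 19.3 slope(deg) x,z [-0.  -0.5] x rng [-66.2  69.3] z rng [-50.9  45.8]
t 31.8 pos [ 0.476  -0.3327  0.1244] q [ 0.72  0.42 -0.25  1.77  0.12  0.96 -0.86] F [-1.72  0.58 -7.32] T [0.03 0.18 0.01] op 0.16
axes x,y,z [[-0.001, 0.002, -1.0], [0.289, -0.957, -0.002], [-0.957, -0.289, 0.0]]
shift units(current axes) [ 4.57  0.04 -0.03] turn units [-0.02  0.    0.02]
```

apply_moves --grip '[0,0,0,0,0,0,0,0,0,0,0,0]' --translation '[[0.4,0,0],[0.6,0,0],[0.6,0,0],[0.6,0,0],[0.6,0,0],[0.5,0,0],[0.4,0,0],[0.3,0,0],[0.15,0,0],[0.1,0,0],[0,0,0],[0,0,0]]' --rot '[[0,0,0],[0,0,0],[0,0,0],[0,0,0],[0,0,0],[0,0,0],[0,0,0],[0,0,0],[0,0,0],[0,0,0],[0,0,0],[0,0,0]]'

```text
clock: 32.8
position: [0.4776, -0.3337, 0.0424]
tool_rot: [2.066, 0.304, -2.061]
wrist_force: [-0.1, 0.1, -6.8]
opening: 0.155
```

apply_moves --grip '[0,0,0,0]' --translation '[[0.1,0,0],[0.1,0,0],[0,0,0],[0,0,0]]' --rot '[[0,0,0],[0,0,0],[0,0,0],[0,0,0]]'

```text
clock: 33.13
position: [0.4772, -0.3335, 0.038]
tool_rot: [2.066, 0.304, -2.062]
wrist_force: [0.2, 0.2, -6.8]
opening: 0.158
```

apply_moves --grip '[0,0,0,0,0]' --translation '[[0.1,0,0],[0.06,0,0],[0.06,0,0],[0,0,0],[0,0,0]]' --rot '[[0,0,0],[0,0,0],[0,0,0],[0,0,0],[0,0,0]]'

```text
clock: 33.55
position: [0.4774, -0.3336, 0.0337]
tool_rot: [2.066, 0.304, -2.062]
wrist_force: [-0.9, 1.1, -5.8]
opening: 0.159
```

apply_moves --grip '[0,0,0,0]' --translation '[[0.06,0,0],[0,0,0],[0,0,0],[0,0,0]]' --rot '[[0,0,0],[0,0,0],[0,0,0],[0,0,0]]'

```text
clock: 33.88
position: [0.4773, -0.333, 0.0332]
tool_rot: [2.066, 0.305, -2.062]
wrist_force: [-5.3, 3.7, 4.7]
opening: 0.155
```

It is on the floor: the wrist force has reversed. I release and withdraw straight up.

apply_moves --grip '[0.25,0.35,0.45,0.45,0.45]' --translation '[[0,0,0],[0,0,0],[0,0,0],[0,0,0],[0,0,0]]' --rot '[[0,0,0],[0,0,0],[0,0,0],[0,0,0],[0,0,0]]'

```text
clock: 34.3
position: [0.4776, -0.3339, 0.0326]
tool_rot: [2.066, 0.304, -2.061]
wrist_force: [0.8, 0.4, -0.3]
opening: 0.448
```

apply_moves --grip '[0.45,0.45,0.45,0.45,0.45,0.45,0.45,0.45,0.45,0.45,0.45,0.45]' --translation '[[-0.3,0,0],[-0.5,0,0],[-0.6,0,0],[-0.8,0,0],[-0.8,0,0],[-0.8,0,0],[-0.8,0,0],[-0.8,0,0],[-0.8,0,0],[-0.8,0,0],[-0.8,0,0],[-0.5,0,0]]' --rot '[[0,0,0],[0,0,0],[0,0,0],[0,0,0],[0,0,0],[0,0,0],[0,0,0],[0,0,0],[0,0,0],[0,0,0],[0,0,0],[0,0,0]]'

```text
clock: 35.3
position: [0.4777, -0.3339, 0.2017]
tool_rot: [2.068, 0.302, -2.058]
wrist_force: [0.7, 0.1, -0.7]
opening: 0.447
```

apply_moves --grip '[0.45,0.45,0.45,0.45,0.45,0.45,0.45,0.45,0.45,0.45,0.45,0.45]' --translation '[[-0.3,0,0.6],[-0.3,0,0.8],[-0.3,0,0.8],[-0.3,0,0.8],[-0.3,0.3,0.5],[0,0.6,0],[0,0.8,0],[0,0.8,0],[0,0.8,0],[0,0.6,0],[0,0.4,0],[0,0,0]]' --rot '[[0,0,0],[0,0,0],[0,0,0],[0,0,0],[0,0,0],[0,0,0],[0,0,0],[0,0,0],[0,0,0],[0,0,0],[0,0,0],[0,0,0]]'

```text
clock: 36.3
position: [0.4348, -0.4379, 0.2274]
tool_rot: [2.066, 0.303, -2.063]
wrist_force: [-1.3, 0.8, -0.2]
opening: 0.453
```

```bash
python3 - <<'E'
from h import *
c=np.array([.4768,-.333,.025]);R=Ro.from_euler('z',16.9,degrees=True)*Ro.from_euler('x',90,degrees=True)
s=snap('scene','s7.png');t=snap('top')
for x in(s,t): caserep(x,c-.11,c+.11,c,R)
W=cloud(t);v,u=np.mgrid[:400,:640];top=(u>140)&(u<280)&(v>190)&(v<285)&(W[...,2]>0.098)
n,l,st,_=cv2.connectedComponentsWithStats(top.astype(np.uint8))
for i in range(1,n):
    if st[i,4]>100: print(cv2.minAreaRect((W[l==i][:,:2]*1000).astype(np.float32)),np.median(W[l==i][:,2]))
o=monitor.observe();print(o['clock'],o['position'],o['dq'].max(),o['wrist_force'])
E
```

```text
473 lid y 20.2 slope(deg) x,z [-0.6  0.3] x rng [-61.8  74.6] z rng [-46.9  48.4]
1342 lid y 19.7 slope(deg) x,z [-0.2  0.2] x rng [-66.4  69.2] z rng [-50.7  45.4]
((514.5908203125, 174.59268188476562), (139.52676391601562, 40.52638626098633), 5.654162406921387) 0.10637429758764598
((500.1562194824219, 373.7536315917969), (139.94503784179688, 41.707645416259766), 5.387533187866211) 0.10657141445484503
36.4 [ 0.43487831 -0.43585625  0.22773946] 0.014557381831151869 [-0.65071442  0.59322188  0.14736353]
```

View pics/s7.png

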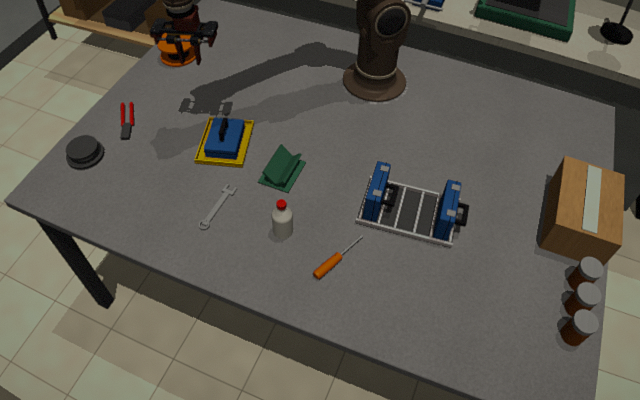

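The tenth picture shows the case flat in the tray at (225,140), handle up. The empty cases are in their slots, the bystanders are unmoved, and the arm is clear.

```bash
python3 -c "
from h import *
print(order.job_done())"
```

```text
the job is handed in; nothing more can be done
None
```

The job is handed in at about 36 s of the 72 s allowed. The hand-in returned no verdict, so the results below are my own checks.

- **Finding the loaded case:** Case a lifted at about 3.3 N and case b at about 7.1 N, so b is the loaded one. I did not lift case c.
- **Rest:** I leaned b in the V rest and let go. The depth fit put it within about 1–2 mm and 1° of the seat, read from the lid.
- **Retake and tray:** I took b again by its bar handle and laid it flat in the yellow tray, handle up.

**Last checks:**
- The case's tilt in the tray is at most 0.6°, its centre is within about 3 mm by the top camera, and its lid is at the right height.
- The two empty cases stand upright within about 1.5 mm of where they started.
- The bystanders look unmoved in the picture; I did not measure them.
- The arm is clear of everything.

**What failed or disagreed:**
- **Missed grasp:** My first grasp of the handle closed on air and did not disturb the case. Depth showed the real fingertips about 26 mm short of the reported TCP. I went about 25 mm deeper and the second grasp held.
- **Unexplained push:** I felt a brief 6.6 N upward push while closing on case a and did not find the cause.
- **Camera offset:** The scene camera reads about 6 mm off the top camera along the case's long axis. I relied on the top camera for that direction.

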